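# Free the seized clamp knob on a pressure vessel

## Robot

A 6-joint arm with a two-finger parallel gripper is mounted at the origin on the work surface. World frame = base frame: x ahead of the robot, y to its left, z up, the work surface at z = 0. Lengths are in m, angles in degrees, forces in N, time in s.
With the tool pointing down it reaches from about 0.325 to 0.775 m from the base axis. Payload 5.5 kg.
Tool frame: the origin (TCP) lies at the centre of the arm's flange, where the gripper is bolted on; the fingertips stand 182 mm ahead of it and the grasp point (between the pads) lies 163 mm ahead of it; z points along the fingers, y is the line along which they close (so a half turn about z gives the same grasp; the last joint's range is limited). The gripper opens to 88 mm and grips with 3 to 60 N. Pads are 20 mm wide; open, the fingers measure 115 mm over their backs; the gripper's body (75 mm by 178 mm) begins 61 mm behind the grasp point.
Start: joints at [70.205, 5.22, 70.514, -0, 104.267, -3.249], TCP at [0.171, 0.575, 0.405] pointing down, gripper open.
Joint ranges: [-164.24, 164.24], [-49.07, 125.15], [9.68, 141.18], [-86.29, 266.29], [3.28, 154.24], [-151.56, 151.56]. Speed limits (degrees/s): [147.25, 147.25, 172.46, 180, 180, 180].

## Interface

Orientations are given as [roll, pitch, yaw] about the fixed x, y, z axes, in that order (R = Rz(yaw) Ry(pitch) Rx(roll)).
In Python, from station import r gives the robot as it stands. The module is installed in compiled form; this text tells all that it offers. Calls block until the motion is done:
- r.reach(position, orientation): joint-space move of the TCP to a pose.
- r.servo_line(position, rotation=None, speed=0.15): straight line of the TCP; rotation=None keeps the orientation; speed is the mean speed in m/s.
- r.move_joints(angles): joint-space move.
- r.let_go() and r.grab(squeeze=None): open the fingers fully, or close them until they stop; squeeze is the grip in N (None keeps the last).
- r.wait(seconds).
- r.inverse_kinematics(position, orientation): joint angles nearest the present ones, or None.
- r.sense(): the state.
- r.snapshot(name): name is "scene" or "side" or "wrist"; returns a dict with "frame" (384x512x3 uint8, red, green, blue), "fx", "fy", "cx", "cy" (pixels), "R" (3x3) and "t" (3): a world point X has camera coordinates R X + t. Camera axes: x right, y down, z forward; pixel columns grow to the right and rows downward; lengths in m; the calibration is good to about 2 mm. A picture is of the moment at which its call begins. There is no depth.
A pose or a line that the arm cannot do raises r.IKError and nothing moves.
- r.hand_in(): hands the job in; it is judged then, once.
The state is a dict: "clock": time; "joints": joint angles; "joint_vel": joint speeds; "joint_torque": joint torques, N m; "tcp_pos": TCP position; "orientation": TCP orientation; "contact_force": force on the tool from outside, world axes, zero at the start; "torque": the same for the moment, N m; "opening": finger opening in m; "gripper_force": force on a finger pad.
Only numpy, scipy, OpenCV 4.12 (cv2) and the standard library are available. Lean on these libraries where they do the work, as an engineer would, in place of code of your own. Each camera call takes 0.05 s, during which the arm holds its last target. There are 200 camera calls.

## Task

The grey tee knob that locks the clamp bar over the steel pressure vessel's lid has seized. Rock it gently back and forth, turning back each time it binds, until it breaks free; never force it, for the thin stem shears. Then turn it anticlockwise a quarter turn to its open stop, swing the clamp bar aside off the lid as far as it goes with the knob still open, and let go; leave the things standing around it alone.

Things in the scene. Friction and masses are not known exactly. Their poses are not given: they have to be found in the camera images.
- vessel: Stainless pressure vessel fixed to the bench, a cylinder 124 mm across (foot ring 146 mm), lid top at 126 mm. Origin: centre of its underside, on the bench; z up. In its own frame the clamp bar's pivot post is at (0, -80 mm), and the locked knob's axis at (0, +80 mm).
- bar_pivot (a point): Vertical pivot axis of the clamp bar, at the bar's mid height (142 mm above the bench), on the vessel.
- clamp_bar (a joint): Steel bar 22 mm wide, top face 148 mm above the bench, over the lid from pivot to knob. rad: 0 = across the lid, grows CLOCKWISE from above as it swings aside, to a stop at 1.15. Friction 0.1 N m; stays where left. Until the stem is at about 1.2 rad the tang under the knob catches behind the vessel's two keeper posts and the bar moves only 0.1 rad.
- knob_grip (a point): Middle of the grey tee knob's head, on its upright axis (z up), 160 mm from bar_pivot, carried by the bar. The head is a flat bar 60 mm long (this point's y), 14 mm thick (its x: grip across this, from above), 28 mm high: top 14 mm above this point, 184 mm above the bench; underside 8 mm above the clamp bar. At the start it lies along the clamp bar.
- stem (a joint): Turn of the knob's stem relative to the clamp bar, rad: 0 = locked, grows ANTICLOCKWISE from above; open stop 1.65 (open: above 1.35). Drag 0.05 N m. Seized, it has a small play whose ends bind hard, each somewhere 0.04 to 0.36 from 0, unequal, new each time. Binding it 0.2 s at one end, then the other, frees it: the play grows 0.03 each time; free after 3 to 5 binds. One end alone never frees it.
- knob (a joint): Elastic twist of the thin stem, rad: knob head's angle minus the stem's, anticlockwise positive, 0 unloaded. Torque on the knob = 6 N m/rad x this. A clear bind is 0.18 to 0.30 N m (0.03 to 0.05 rad). The stem shears, and the job is lost, beyond 0.48 N m (0.08 rad) either way.
- beaker: Glass beaker, 72 mm across, 90 mm tall, loose; origin at the centre of its underside. Bystander.
- bottle: Amber reagent bottle, 68 mm across, 150 mm tall, loose; origin at the centre of its underside. Bystander.
- mortar: White porcelain mortar bowl, 90 mm across, 45 mm tall, loose; origin at the centre of its underside. Bystander.

How it is judged (in metres and radians):
On the way, in this order (a step that is already met when the one before it is completed fails the run):
1. the knob has broken free: its stem has turned more than 0.6 rad open (value of joint stem above 0.6 rad), for 0.1 s.
2. the knob is turned open (above 1.35 rad) with the bar still over the lid (value of joint stem above 1.35 rad and value of joint clamp_bar below 0.3 rad), for 0.1 s.
At the end, for the whole second after the job is handed in: The clamp bar is swung aside more than 1.0 rad (stop at 1.15) and at rest, the knob still open (stem above 1.2 rad), and nothing is touched by the robot (value of joint clamp_bar above 1 rad and value of joint stem above 1.2 rad and velocity of joint clamp_bar between -0.05 and 0.05 rad/s).
It fails at once if the stem was twisted beyond 0.08 rad (0.48 N m) and sheared (value of joint knob above 0.08 rad or value of joint knob below -0.08 rad).
It fails at once if the beaker was pushed more than 30 mm or tipped (distance of beaker from where it was at the start of the episode above 0.03 m or angle between beaker's own z axis and vertical above 0.35 rad).
It fails at once if the bottle was pushed more than 30 mm or tipped (distance of bottle from where it was at the start of the episode above 0.03 m or angle between bottle's own z axis and vertical above 0.35 rad).
It fails at once if the mortar was pushed more than 30 mm or tipped (distance of mortar from where it was at the start of the episode above 0.03 m or angle between mortar's own z axis and vertical above 0.35 rad).
It also fails if it takes over 72 s, if anything falls off the work surface, if the arm or the gripper's body presses on something with over 40 N, if the wrist force passes 120 N, or if a joint passes its speed limit or range.

## Working session

There is one attempt and no reset: what is moved stays moved. The work goes in short steps, each a Python script; the robot and the scene stay as the last script left them, time stands still between calls to the robot, and variables do not carry over. Pictures are saved under pics/ and viewed, at most 10 in all, crops included, and the job is handed in when it is done.

```bash
mkdir -p pics
python3 - <<'E'
from station import r
import cv2,numpy as np,pickle
d={}
for n in("scene","side","wrist"):
    s=r.snapshot(n);d[n]=s;cv2.imwrite(f"pics/{n}0.png",s["frame"][:,:,::-1])
    print(n,s["fx"],s["cx"],s["cy"],np.round(-np.array(s["R"]).T@s["t"],3))
pickle.dump(d,open("d0.pkl","wb"))
a=[d[n]["frame"][:,:,::-1] for n in d]
cv2.imwrite("pics/both.png",cv2.resize(np.vstack(a[:2]),(400,600)) )
print(r.sense())
E
```

```text
scene 471.9253826903869 250.68747649114158 189.58478873587214 [ 1.189 -0.52   0.991]
side 466.2956625741453 262.8354215392544 191.75928756311006 [-0.14  -0.72   1.063]
wrist 269.69832601256314 255.55925415835716 192.7625923684038 [0.103 0.595 0.384]
{'clock': 0.15, 'joints': array([ 7.02025677e+01,  5.25280621e+00,  7.05654563e+01, -1.34659731e-03,
        1.04267330e+02, -3.24980450e+00]), 'joint_vel': array([ 0.06149359, -0.12068388, -0.23650592, -0.05695   , -0.16298921,
        0.05015623]), 'joint_torque': array([ 1.42666082e-03, -4.47045422e+01, -4.06907523e+01,  6.98143733e-02,
        2.74718518e-02, -1.15471125e-04]), 'tcp_pos': array([0.17091928, 0.57518715, 0.4037762 ]), 'orientation': array([-1.79914471e+02, -3.54874426e-03,  1.63452039e+02]), 'contact_force': array([ 0.7199476 , -0.00841217, -0.54974699]), 'torque': array([ 0.02758254, -0.01835018,  0.0135654 ]), 'gripper_force': 0.0, 'opening': 0.08771737840044125}
```

View pics/scene0.png

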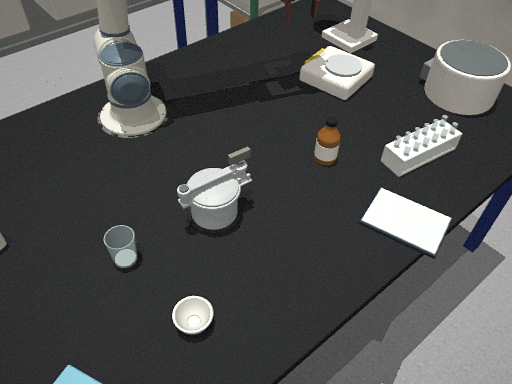

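View pics/side0.png

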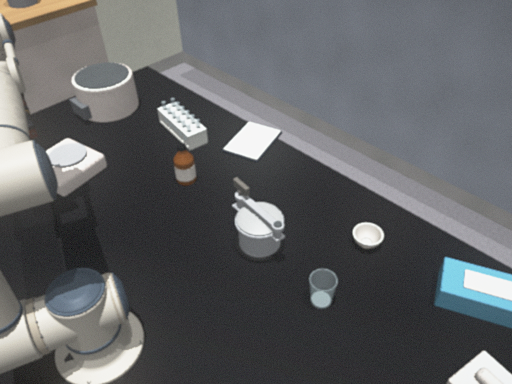

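Scene view: the knob is at about (239,156), the pivot at (184,189), the lid at (214,187), the bottle at (327,160), the beaker at (123,260) and the mortar at (193,316). Side view: knob (241,186), pivot (278,230), lid (259,218). I'll triangulate these and then look from above with the wrist camera.

```bash
cat > h.py <<'E'
from station import r
import cv2,numpy as np
def ray(s,p):
    R=np.array(s["R"]);c=-R.T@np.array(s["t"])
    return c,R.T@np.array([(p[0]-s["cx"])/s["fx"],(p[1]-s["cy"])/s["fy"],1])
def plane(s,p,z):
    c,d=ray(s,p);return c+d*(z-c[2])/d[2]
def tri(s1,p1,s2,p2):
    c1,d1=ray(s1,p1);c2,d2=ray(s2,p2)
    x=np.linalg.lstsq(np.c_[d1,-d2],c2-c1,rcond=None)[0]
    a,b=c1+d1*x[0],c2+d2*x[1];return (a+b)/2,np.linalg.norm(a-b)
E
python3 - <<'E'
from h import *
import pickle
np.set_printoptions(precision=4,suppress=True)
d=pickle.load(open("d0.pkl","rb"));A,B=d["scene"],d["side"]
print("knob",tri(A,(239,156),B,(241,186)),plane(A,(239,156),.17),plane(B,(241,186),.17))
print("pivot",tri(A,(184,189),B,(278,230)),plane(A,(184,189),.15))
print("beaker",plane(A,(124,261),0),plane(B,(320,299),0))
print("bottle top",tri(A,(331,124),B,(183,156)),plane(A,(331,124),.15))
print("mortar",plane(A,(193,313),.03),plane(B,(368,234),.03))
E
```

```text
knob (array([0.5227, 0.027 , 0.1761]), np.float64(0.0012394981677922258)) [0.518  0.0304 0.17  ] [0.5275 0.033  0.17  ]
pivot (array([ 0.4998, -0.1331,  0.1364]), np.float64(0.012688889482930548)) [ 0.5077 -0.1324  0.15  ]
beaker [ 0.4927 -0.3177  0.    ] [ 0.4855 -0.3096  0.    ]
bottle top (array([0.5441, 0.3426, 0.1157]), np.float64(0.02375760332159545)) [0.5627 0.3249 0.15  ]
mortar [ 0.7316 -0.2758  0.03  ] [ 0.7455 -0.2783  0.03  ]
```

Run:
```python
from h import *
import pickle
r.reach([0.508,-0.09,0.46],[180,0,84])
r.wait(0.3)
s=r.snapshot("wrist");pickle.dump(s,open("w1.pkl","wb"))
cv2.imwrite("pics/w1.png",s["frame"][:,:,::-1])
q=r.sense();print(q["clock"],q["tcp_pos"],q["orientation"],q["joints"],q["contact_force"],q["torque"]);print(-np.array(s["R"]).T@s["t"])
```

```text
3.1417 [ 0.50806343 -0.08975541  0.45996383] [-1.79996411e+02 -2.56522977e-03  8.40286435e+01] [-1.37978214e+01 -6.64725560e+00  7.66420648e+01  2.18451432e-03
  1.10009095e+02 -7.82571765e+00] [-0.16787401  0.83863018 -0.63968592] [-0.10256947  0.084288   -0.05592189]
[ 0.51523098 -0.02019235  0.43996884]
```

View pics/w1.png

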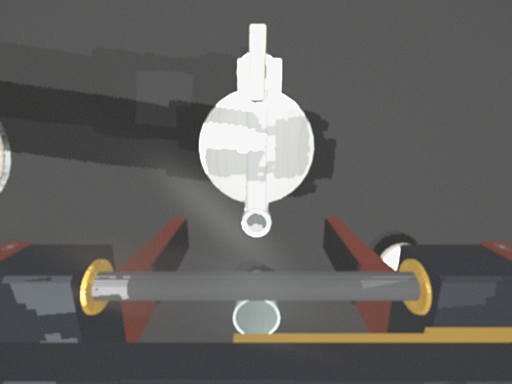

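The wrist view shows the knob top near (258,62), spanning rows 24–100, the lid at (257,147), and the pivot at (256,222). I'll check these with the calibration.

Run:
```python
from h import *
import pickle
np.set_printoptions(precision=4,suppress=True)
s=pickle.load(open("w1.pkl","rb"));print(s["R"])
for n,p,z in[("k far",(258,24),.184),("k near",(258,100),.184),("kL",(250,40),.184),("kR",(266.5,40),.184),("lid",(256.5,147),.126),("lidL",(199,147),.126),("lidR",(314,147),.126),("piv",(256.3,222),.15),("piv",(256.3,222),.16),("beak",(257,318),.09),("bottleedge",(9,155),.13),("mortar",(400,257),.045)]: print(n,plane(s,p,z))
im=s["frame"][10:250,180:330];cv2.imwrite("pics/w1c.png",cv2.resize(im[:,:,::-1],None,fx=2.5,fy=2.5,interpolation=cv2.INTER_CUBIC))
```

```text
[[ 0.9946 -0.1037 -0.0006]
 [-0.1001 -0.9612  0.2571]
 [-0.0272 -0.2556 -0.9664]]
k far [0.5253 0.0581 0.184 ]
k near [ 0.5192 -0.0022  0.184 ]
kL [0.5173 0.0468 0.184 ]
kR [0.5313 0.0453 0.184 ]
lid [ 0.5131 -0.0491  0.126 ]
lidL [ 0.4472 -0.0422  0.126 ]
lidR [ 0.579  -0.0559  0.126 ]
piv [ 0.5043 -0.1315  0.15  ]
piv [ 0.5047 -0.1276  0.16  ]
beak [ 0.487  -0.3105  0.09  ]
bottleedge [ 0.2298 -0.0283  0.13  ]
mortar [ 0.7253 -0.2558  0.045 ]
```

View pics/w1c.png

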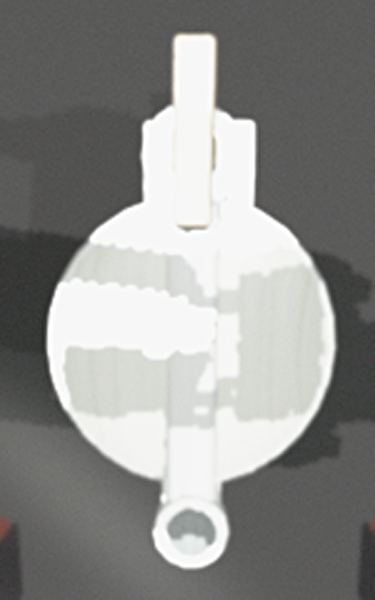

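The knob measures 60.6 x 14 mm and sits 159 mm from the pivot, which matches the given sizes. Its centre is (0.5222, 0.028) at 84°. I'll grip it now.

Run:
```python
from h import *
np.set_printoptions(precision=3,suppress=True)
r.reach([0.5222,0.028,0.39],[180,0,84.0])
r.servo_line([0.5222,0.028,0.337],speed=0.1)
q=r.sense();print(q["clock"],q["contact_force"],q["torque"])
r.grab(40)
r.wait(.2)
q=r.sense();print(q["clock"],q["opening"],q["gripper_force"],q["tcp_pos"],q["orientation"],q["contact_force"],q["torque"],q["joints"])
for i in range(5):
    r.wait(.05);q=r.sense();print(q["clock"],q["torque"],q["joints"][5])
j=q["joints"].copy()
for k in range(3):
    j[5]-=0.3; r.move_joints(j);q=r.sense();print(q["clock"],q["torque"],q["contact_force"],q["joints"][5]-j[5],q["orientation"][2])
```

```text
4.4333 [ 1.628  0.167 -0.859] [-0.039  0.082  0.005]
5.6833 0.020697560777199527 39.99998867511749 [0.522 0.028 0.337] [-179.993   -0.      84.001] [-0.282  0.23   0.183] [-0.026  0.178 -0.008] [-0.658 -6.866 89.329  0.001 97.544  5.341]
5.7333 [-0.009  0.162 -0.02 ] 5.344855515069799
5.7833 [-0.013  0.133  0.004] 5.339349421263475
5.8333 [-0.044  0.201 -0.017] 5.340357862627366
5.8833 [-0.067  0.165  0.033] 5.340407806899272
5.9333 [-0.048  0.165  0.011] 5.339522780841598
6.1833 [-0.012  0.115 -0.058] [-0.789  1.547  0.536] -0.0002505112338608839 84.30424633214209
6.4333 [ 0.032  0.115 -0.057] [-0.589  0.903 -0.143] -0.001963220288240919 84.60440657169131
6.6833 [ 0.003  0.13  -0.04 ] [-0.542 -0.051  0.357] -0.000307004302076308 84.90481877828275
```

The opening reads 20.7 mm on a 14 mm head, so I'll look before turning it.

Run:
```python
from h import *
a=r.snapshot("scene")["frame"][100:240,150:300,::-1];b=r.snapshot("side")["frame"][130:270,180:330,::-1]
cv2.imwrite("pics/g1.png",cv2.resize(np.hstack([a,b]),None,fx=2.6,fy=2.6,interpolation=cv2.INTER_CUBIC))
cv2.imwrite("pics/gw.png",r.snapshot("wrist")["frame"][:,:,::-1])
```

```text
(no output)
```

View pics/g1.png

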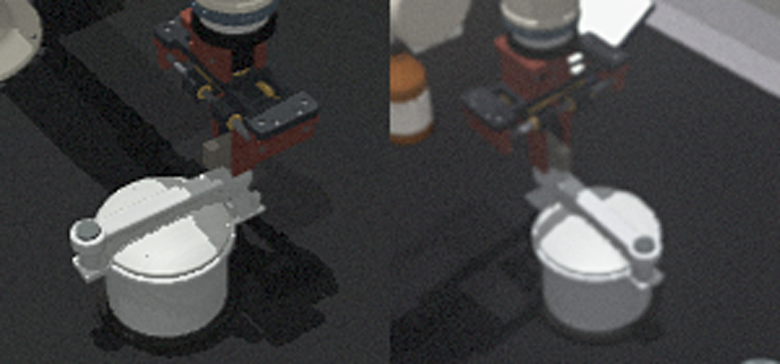

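View pics/gw.png

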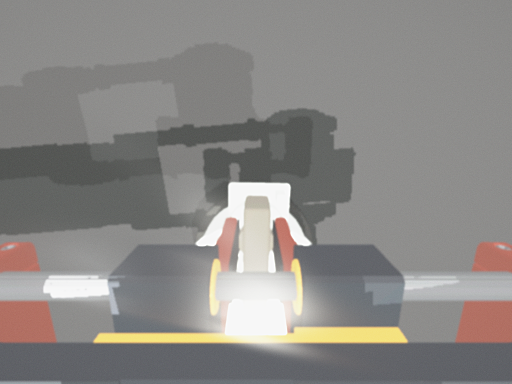

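The head sits squarely between the fingers, in line with them, and the 0.05 N·m drag shows up in the sensor, so the grip is sound. Now I'll rock it with the torque watched at every step.

```bash
cat > rock.py <<'E'
from h import *
j0=r.sense()["joints"].copy(); J6=5.340           # j6 when gripped at stem 0
a=J6-j0[5]                                          # knob angle, deg anticlockwise
def go(t):
    global a
    j=j0.copy(); j[5]=J6-t; r.move_joints(j); a=t
def T(): return -np.mean([r.sense()["torque"][2] for _ in range(4)])
def seek(d,lim):
    """step in direction d until a bind (True) or angle lim passed (False)"""
    t=d*T()
    while d*a<lim:
        if t>0.32: go(a-d*0.8); t=d*T(); continue
        if t>=0.20:
            r.wait(.3); t=d*T()
            if t>=0.19: return True
        go(a+d*(1.2 if t<0.10 else 0.5)); t=d*T()
        if t>0.1: print("   %.1f %.3f"%(a,d*t))
    return False
ends={1:None,-1:None}; d=1; free=False
for n in range(9):
    e=ends[d]
    if e is not None: go(d*(e-5))
    lim=28 if e is None else e+6
    b=seek(d,lim)
    print(n,d,"bind" if b else "none","%.2f"%a,"T=%.3f"%T(),"clk %.1f"%r.sense()["clock"],flush=True)
    if b: ends[d]=d*a
    elif d==1: free=True;break
    if r.sense()["clock"]>45: break
    d=-d
print(free,ends)
E
python3 rock.py
```

```text
11.0 0.119
   11.5 0.140
   12.0 0.167
   12.5 0.221
0 1 bind 12.50 T=0.278 clk 10.1
   2.9 -0.134
   -9.6 -0.104
   -20.9 -0.151
   -21.4 -0.100
   -21.9 -0.221
1 -1 bind -21.90 T=-0.223 clk 18.2
   12.3 0.100
   15.2 0.222
2 1 bind 15.20 T=0.230 clk 20.8
3 -1 none -28.90 T=0.009 clk 23.9
   11.4 0.123
4 1 none 21.50 T=0.057 clk 27.1
True {1: np.float64(15.198722356517068), -1: np.float64(21.90127764348292)}
```

It broke free after three binds. Next is opening it to the stop with the torque watched.

Run:
```python
from h import *
j=r.sense()["joints"].copy(); J6=5.34
t=J6-j[5]
while t<90:
    t=min(t+(2 if t<40 or t>80 else 4),90); j[5]=J6-t; r.move_joints(j)
    T=-np.mean([r.sense()["torque"][2] for _ in range(4)])
    if T>.14: print("T",t,T); 
    if T>.2: break
r.wait(.2)
q=r.sense();print(t,T,q["clock"],q["orientation"],q["opening"],q["gripper_force"],q["contact_force"],q["joints"],q["tcp_pos"])
cv2.imwrite("pics/o1.png",r.snapshot("wrist")["frame"][:,:,::-1])
```

```text
90 0.022398228050237015 33.525 [-1.79911189e+02 -1.97322651e-02  1.73725577e+02] 0.02082264718413697 40.00044643878937 [-2.42424595 -6.88042969  1.2067496 ] [-6.90045602e-01 -6.86545353e+00  8.93355117e+01 -8.72271596e-02
  9.75582142e+01 -8.44270901e+01] [0.52212802 0.02746131 0.33690837]
```

View pics/o1.png

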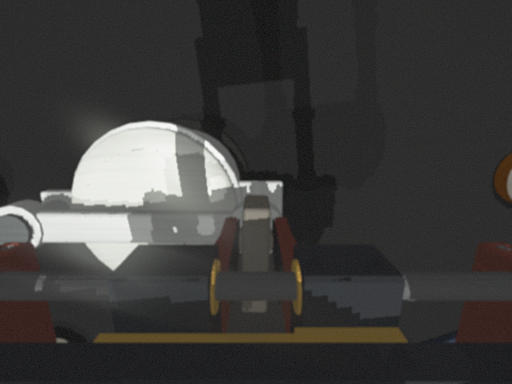

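The knob now lies across the bar, so it is open at about 1.56 rad, and the bar is still over the lid. I'll swing the bar along its arc, turning the hand with it.

Run:
```python
from h import *
np.set_printoptions(precision=2,suppress=True)
q=r.sense();p0=q["tcp_pos"];yaw=q["orientation"][2];f0=q["contact_force"]
th0=np.radians(83.8);P=np.array([.5222,.0275])-.16*np.array([np.cos(th0),np.sin(th0)])
print(P)
for d in list(range(4,61,4))+[62,64,65]:
    th=th0-np.radians(d);u=np.array([np.cos(th),np.sin(th)])
    xy=P+.16*u
    r.servo_line([xy[0],xy[1],.337],[180,0,yaw-d],speed=.06)
    q=r.sense();f=q["contact_force"][:2];ft=f@[u[1],-u[0]];fr=f@u
    print(d,"t %.1f ft %.1f fr %.1f Tz %.2f"%(q["clock"],ft,fr,q["torque"][2]))
    if ft<-12 or abs(fr)>30: print("stop");break
r.wait(.2)
cv2.imwrite("pics/s1.png",r.snapshot("scene")["frame"][100:250,130:330,::-1].repeat(3,0).repeat(3,1))
print(r.sense()["clock"],r.sense()["torque"],r.sense()["contact_force"])
```

```text
[ 0.5  -0.13]
4 t 33.9 ft -0.5 fr -5.0 Tz 0.03
8 t 34.2 ft 0.2 fr -5.6 Tz -0.00
12 t 34.6 ft 1.2 fr -5.6 Tz 0.04
16 t 34.9 ft 0.3 fr -5.9 Tz -0.04
20 t 35.2 ft -0.4 fr -5.2 Tz 0.01
24 t 35.6 ft -0.1 fr -6.7 Tz 0.02
28 t 35.9 ft 0.5 fr -6.2 Tz 0.03
32 t 36.2 ft 0.8 fr -5.4 Tz 0.02
36 t 36.6 ft 0.1 fr -5.4 Tz 0.01
40 t 36.9 ft 0.5 fr -6.1 Tz 0.04
44 t 37.2 ft 0.1 fr -5.9 Tz -0.05
48 t 37.6 ft 0.2 fr -5.9 Tz 0.03
52 t 37.9 ft 0.4 fr -5.6 Tz 0.05
56 t 38.2 ft -0.3 fr -5.6 Tz -0.04
60 t 38.6 ft 0.0 fr -5.3 Tz 0.01
62 t 38.8 ft 0.5 fr -5.9 Tz 0.00
64 t 39.1 ft 0.4 fr -5.7 Tz 0.01
65 t 39.3 ft 0.8 fr -5.8 Tz 0.01
39.5833 [-0.4   1.05  0.04] [-5.55 -1.58  2.5 ]
```

View pics/s1.png

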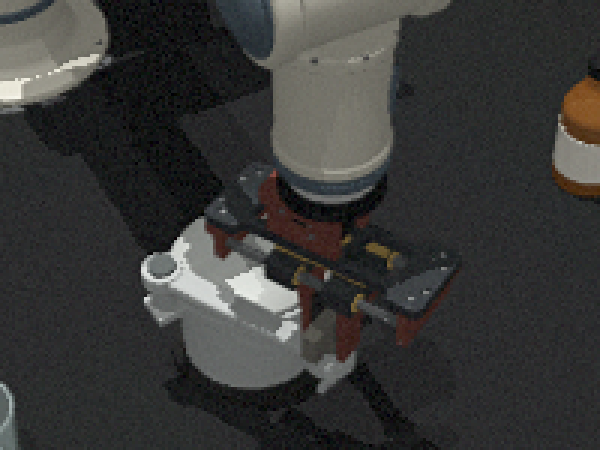

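Run:
```python
from h import *
r.let_go(); r.wait(.2)
p=r.sense()["tcp_pos"]
r.servo_line([p[0],p[1],.337+.13],speed=.12); r.wait(.3)
s=r.snapshot("wrist");import pickle;pickle.dump(s,open("w2.pkl","wb"))
cv2.imwrite("pics/e1.png",s["frame"][:,:,::-1]);print(r.sense()["clock"],r.sense()["opening"])
```

```text
42.4833 0.08778645660842899
```

View pics/e1.png

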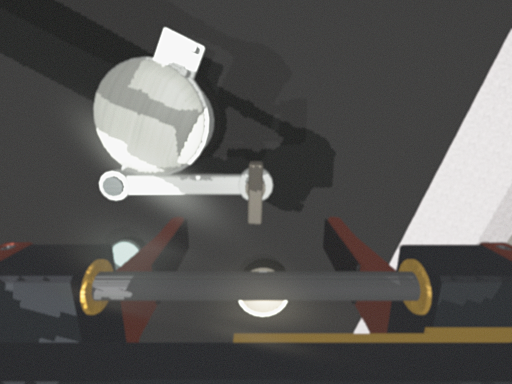

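The bar is off the lid, with the pivot at (114,185) and its end at (258,184). The knob lies across it at (255,160)–(255,223), and the fingers are clear. I'll check the angles and hand in.

Run:
```python
from h import *
import pickle
s=pickle.load(open("w2.pkl","rb"))
v=plane(s,(257,184),.148)-plane(s,(114,185),.15);b=np.degrees(np.arctan2(v[1],v[0]))
k=plane(s,(256,162),.184)-plane(s,(255,223),.184);a=np.degrees(np.arctan2(k[1],k[0]))
print("bar rad",np.radians(83.8-b),"stem rad",np.radians(a-b),b,a)
if 83.8-b>60 and 78<a-b<97: print(r.hand_in())
```

```text
bar rad 1.13103144602438 stem rad 1.5503736267271797 18.99667164622446 107.82653712608274
the job is handed in; nothing more can be done
None
```

The job is handed in: the knob broke free after three gentle binds, the last camera check put the stem at about 1.55 rad open and the clamp bar at about 1.13 rad off the lid, and the gripper has let go and is clear of it; I don't have the verdict.

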